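# Open the combination lock on the sample box and present its shackle

### The job

Unlock the blue sample box: turn the black dial, click by click, until its white mark stands at the red index, and leave it clicked in there. Then pull the loose U-shaped shackle straight up out of the lock, and finish while still holding it in the gripper: upright, still, with its leg ends about 9 cm above the top of the lock case. Do not disturb the bottle, the camera or the covered dish beside the box.

Things in the scene. Friction and masses are not known exactly. Their poses are not given: they have to be found in the camera images.
- lock_box: blue sample strongbox, fixed, 132 x 208 mm (long along its y), with a grey lock case (108 x 184 mm) whose flat top, the deck, is 96 mm above the table. Origin: centre of the underside, z up. Over local (0, -45 mm) stands the dial; the shackle's legs enter at local (0, -3) and (0, 53 mm). A 3 mm thick, 26 mm wide hasp strap lies on the deck along x under the shackle
- dial (a joint): angle of the black dial, rad; 0 = white mark at the red index (open), positive = anticlockwise from above; starts at 0.9 to 2.3, so turn it clockwise. Spring notches at every multiple of 0.524 rad, where it stays by itself; about 0.1 N m passes a notch. Only within 0.14 rad of 0 is the shackle free; elsewhere it lifts just 4 mm
- dial_axis (a point): point on the dial's vertical axis, 58 mm above the deck, where to grip its bar: 44 mm long, 14 mm thick, from 40 to 68 mm above the deck, over a flange and a fixed turret 58 mm across. The bar turns with the dial; this point has the box's fixed axes. At dial 0 the bar lies along x with its white mark to -x, where the red index is on the turret's rim
- lock_deck (a point): fixed point on the deck, mid-way between the two holes of the shackle; axes of the box
- shackle_crown (a point): centre of the crown (top bar) of the loose steel shackle, 0.22 kg: an inverted U of 12 mm bar in the plane of its y and z, z up along the legs; crown 64 mm long along y. At the start this point is 26 mm and the crown's top 32 mm above the deck, with a 20 mm gap under it. Grip it across the bar (along x)
- shackle_legs (a point): point mid-way between the lower ends of the shackle's two legs, 66 mm below the crown's centre; at the start 40 mm below the deck, inside the lock
- bottle_mid (a point): centre of a white sample bottle with a red cap, 52 mm diameter, 113 mm tall, standing beside the box; leave alone
- camera_mid (a point): centre of a dark inspection camera lying flat, 66 x 111 x 29 mm; leave alone
- petri_mid (a point): centre of a clear covered dish, 60 mm diameter, 15 mm tall, in front of the box; leave alone
Things that resemble listed ones, but are neither listed nor needed, are in the scene too. Leave any green look-alike of the part that bears shackle_crown alone.

How it is judged:
On the way, in this order (a step that is already met when the one before it is completed fails the run):
1. the dial is clicked in with its white mark at the red index, the shackle still in the lock (value of joint dial between -0.13 and 0.13 rad and z of shackle_legs in the frame of lock_deck below -0.025 m), for 0.2 s.
2. the shackle is drawn clear of the lock in the gripper (z of shackle_legs in the frame of lock_deck above 0.005 m and contact force between the fingers and shackle above 0.5 N), for 0.1 s.
At the end, for the whole second after the job is handed in: the gripper holds the shackle, still (under 0.03 m/s) and upright within 15 degrees, its leg ends 60 to 150 mm above the deck of the lock case and touching nothing of the lock; the dial stands within 0.16 rad of the index; the fingers touch neither lock nor box (z of shackle_legs in the frame of lock_deck between 0.06 and 0.15 m and angle between shackle_legs's own z axis and vertical below 0.26 rad and linear speed of shackle below 0.03 m/s and contact force between the fingers and shackle above 0.5 N and contact force between lock_box and shackle below 0.05 N and value of joint dial between -0.16 and 0.16 rad and contact force between the fingers and lock_box below 0.2 N); the arm keeps its last pose, push and grip.
It fails at once if the bottle is moved by more than 30 mm or tipped (distance of bottle_mid from where it was at the start of the episode above 0.03 m or angle between bottle_mid's own z axis and vertical above 0.5 rad).
It fails at once if the camera is moved by more than 30 mm (distance of camera_mid from where it was at the start of the episode above 0.03 m).
It fails at once if the covered dish is moved by more than 30 mm (distance of petri_mid from where it was at the start of the episode above 0.03 m).
It also fails if it takes over 67 s, if anything falls off the work surface, if the arm or the gripper's body presses on something with over 40 N, if the wrist force passes 120 N, or if a joint passes its speed limit or range.

### The arm

A 6-joint arm with a two-finger parallel gripper is mounted at the origin on a cart in front of the work surface, level with it; the furniture and walls round the work are solid. World frame = base frame: x ahead of the robot, y to its left, z up, the work surface at z = 0. Lengths are in m, angles in rad, forces in N, time in s.
With the tool pointing down it reaches from about 0.35 to 0.85 m from the base axis. Payload 8.1 kg.
Tool frame: the origin (TCP) lies midway between the tips of the shut fingers; the grasp point (between the pads) lies 19 mm behind it; z points along the fingers, y is the line along which they close (so a half turn about z gives the same grasp; the last joint's range is limited). The gripper opens to 93 mm and grips with 3 to 60 N. Pads are 15 mm wide; open, the fingers measure 128 mm over their backs; the gripper's body (75 mm by 188 mm) begins 65 mm behind the grasp point.
Start: joints at [1.093, 0.13, 1.488, -0, 1.523, -0.085], TCP at [0.23, 0.554, 0.219] pointing down, gripper open.
Joint ranges: [-2.96, 2.96], [-0.89, 2.26], [0.02, 2.5], [-1.34, 4.48], [0, 2.73], [-2.66, 2.66]. Speed limits (rad/s): [2.39, 2.39, 2.79, 3.14, 3.14, 3.14].

### API

Orientations are given as a rotation vector (axis times angle).
In Python, from plant import read_state, read_camera, camera_model, close_job gives the robot as it stands. The module is installed in compiled form; this text tells all that it offers.
- The arm moves only by the tool carry_out, never from a script. Its argument "moves" is a list of rows, each an object of numbers: "jaw": the finger opening in m, from 0 to 0.093; "dx", "dy", "dz": the shift along the tool's x, y, z in m; "yaw": the turn about the tool's z in rad. In form: [{"jaw": .., "dx": .., "dy": .., "dz": .., "yaw": ..}, ...]. A call has 1 to 8 rows; each row shifts and turns the commanded pose from where the row before left it, along the tool's axes as they then stand; what a row does not reach is not made up. A row lasts 1/8 s, in which the tool goes at most 62.5 mm and 10.7 degrees, less where a joint would pass 70% of its speed; a pose out of reach is approached as far as the arm can. A call is refused whole if a number of a shift passes 0.0625 or a number of a turn 0.188, either way. A call with a gripper value outside its range is refused whole. The fingers move at their own pace and stop on an object; "grip_force" is the grip in N (left out, the last holds). Time passes only in rows, so rows that do not move let the fingers close. It gives the time, the measured TCP pose, the force, the opening and the grip force at its end, in the units of the state.
- read_state(): the state, without advancing time (a new reading comes with each control period).
- read_camera(name): name is "side" or "top" or "wrist"; returns the picture (400x640x3 uint8, red, green, blue); there is no depth.
- camera_model(name): a dict with "camera_matrix" (3x3 intrinsics, pixels), "view" (4x4, takes a point from world to camera coordinates). Camera axes: x right, y up, looking along -z (the intrinsics and any distortion apply to the point x, -y, -z); pixel columns grow to the right and rows downward; lengths in m; the calibration is good to about 2 mm. The wrist camera is an equidistant fisheye: a pixel r from the principal point sees the ray r / f radians off the axis. A picture is of the moment at which its call begins: read the wrist's pose just before it. camera_model takes no time and is no camera call; for the wrist camera it gives the pose at the moment of the call.
- close_job(): hands the job in; it is judged then, once.
The state is a dict: "t": time; "q": joint angles; "dq": joint speeds; "joint_torque": joint torques, N m; "tool_pos": TCP position; "orientation": TCP orientation; "force": force on the tool from outside, world axes, zero at the start; "wrist_torque": the same for the moment, N m; "opening": finger opening in m; "gripper_force": force on a finger pad.
Only numpy, scipy, OpenCV 4.12 (cv2) and the standard library are available. Lean on these libraries where they do the work, as an engineer would, in place of code of your own. Each camera call takes 0.05 s, during which the arm holds its last target. There are 200 camera calls.

## Working session

There is one attempt and no reset: what is moved stays moved. The work goes in short steps, Python scripts to look and compute and a tool call to move; the robot and the scene stay as the last step left them, time stands still between calls to the robot, and variables do not carry over. Pictures are saved under pics/ and viewed, at most 10 in all, crops included, and the job is handed in when it is done.

Besides the shell and the picture viewer there is one more tool, called as name(argument=value, ...) on one line, values as JSON. carry_out: Moves the arm, as the interface text tells. Its arguments: {"type":"object","properties":{"moves":{"type":"array","items":{"type":"object","properties":{"jaw":{"type":"number"},"dx":{"type":"number"},"dy":{"type":"number"},"dz":{"type":"number"},"yaw":{"type":"number"}}}},"grip_force":{"type":"number"}},"required":["moves"]}

```bash
mkdir -p pics; python3 - <<'E'
from plant import *
import cv2
s=read_state();print(s)
for n in("side","top"):
    cv2.imwrite(f"pics/{n}0.png",read_camera(n)[:,:,::-1]);m=camera_model(n);print(n,m)
E
```

```text
{'t': 0.0, 'q': array([ 1.09259646e+00,  1.31148601e-01,  1.48927435e+00, -3.37460580e-05,
        1.52297818e+00, -8.53869678e-02]), 'dq': array([ 8.23244659e-04,  5.93546695e-05, -6.73176824e-04, -1.53675661e-04,
       -2.24827257e-03,  4.22906643e-04]), 'joint_torque': array([-2.11569539e-03, -5.59848404e+01, -4.91747546e+01,  7.65760057e-02,
        3.52451031e-02, -5.27235693e-05]), 'tool_pos': array([0.22939756, 0.55380755, 0.21759765]), 'orientation': array([-6.12975084e-01, -3.08073080e+00,  2.74301917e-03]), 'force': array([ 0.42011953, -0.24790943,  0.52038294]), 'wrist_torque': array([ 0.01157462, -0.02708493, -0.00910853]), 'gripper_force': 0.0, 'opening': 0.09341077738285178}
side {'camera_matrix': array([[505.41165688,   0.        , 322.47979573],
       [  0.        , 505.41165688, 202.60065701],
       [  0.        ,   0.        ,   1.        ]]), 'view': array([[ 0.99826682, -0.05730577,  0.01339393, -0.58498206],
       [ 0.02884437,  0.6748232 ,  0.73741552, -0.13566466],
       [-0.0512967 , -0.73575111,  0.67530656, -1.16490693],
       [ 0.        ,  0.        ,  0.        ,  1.        ]])}
top {'camera_matrix': array([[445.33750192,   0.        , 322.771512  ],
       [  0.        , 445.33750192, 201.30273394],
       [  0.        ,   0.        ,   1.        ]]), 'view': array([[ 0.00732992, -0.99913239, -0.0409969 ,  0.05469416],
       [ 0.99050333,  0.00162551,  0.13747911, -0.60156837],
       [-0.13729319, -0.04161527,  0.98965587, -0.92735983],
       [ 0.        ,  0.        ,  0.        ,  1.        ]])}
```

View pics/side0.png

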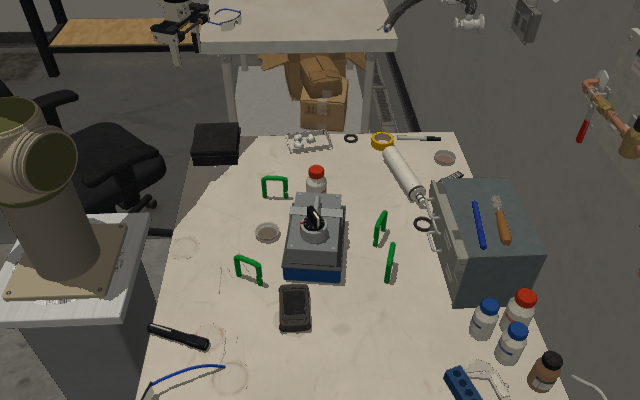

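View pics/top0.png

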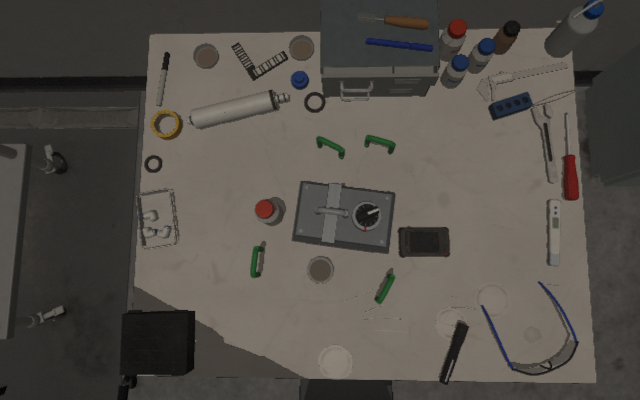

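The top view shows the box at about (345,216), with the dial at (367,215) and the grey shackle crown at about (332,211). The four green U-shapes at (331,146), (380,143), (258,258) and (385,286) are look-alikes. Only the grey one stands in the lock, so I'll confirm it in an enlarged crop.

```bash
python3 - <<'E'
import cv2
t=cv2.imread("pics/top0.png")[172:262,285:405];s=cv2.imread("pics/side0.png")[180:285,270:360]
t=cv2.resize(t,None,fx=6.5,fy=6.5,interpolation=cv2.INTER_CUBIC)
cv2.imwrite("pics/topc.png",cv2.convertScaleAbs(t,alpha=1.4,beta=15))
E
```

```text
(no output)
```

View pics/topc.png

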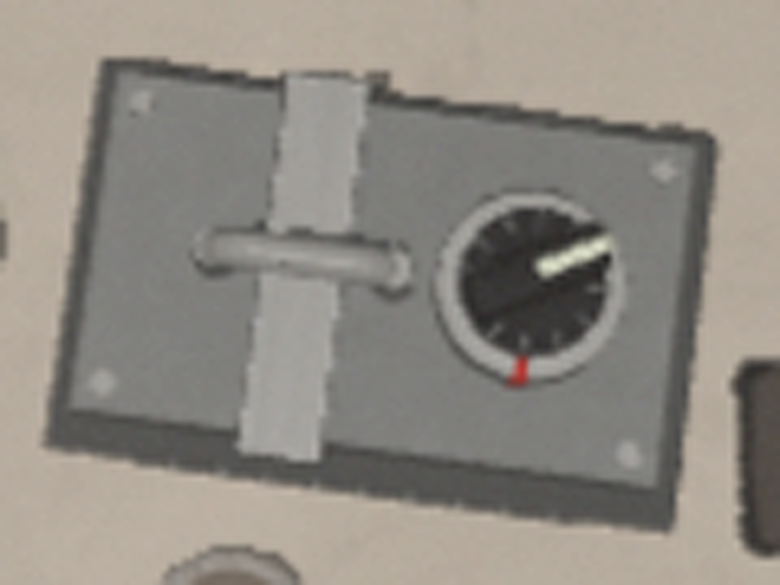

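The crop confirms it: the grey steel crown spans crop (207,250) to (398,270) in the lock. The turret centre is at about (531,287), the red index at (520,370), and the white mark points from (540,268) to (610,242). The deck screws are at (140,100), (665,170), (628,455) and (103,382).

```bash
cat >h.py <<'E'
import numpy as np
from plant import *
from scipy.spatial.transform import Rotation as R
def back(n,px,z):
    m=camera_model(n);K=m["camera_matrix"];V=m["view"];Rm=V[:3,:3];c=-Rm.T@V[:3,3]
    d=np.linalg.inv(K)@[px[0],px[1],1];d=Rm.T@(d*[1,-1,-1]);return c+d*(z-c[2])/d[2]
E
python3 - <<'E'
from h import *
c=lambda p:(285+(p[0]+.5)/6.5-.5,172+(p[1]+.5)/6.5-.5)
b=lambda p,z:back("top",c(p),z)[:2]
S=[b(p,.096) for p in[(140,100),(665,170),(628,455),(103,382)]]
C=[b(p,.096) for p in[(115,75),(705,140),(655,487),(75,410)]]
for Q in(S,C):
    ctr=np.mean(Q,0);v=Q[0]-Q[1]+Q[3]-Q[2];print(ctr,np.degrees(np.arctan2(-v[0],v[1])),np.linalg.norm(v)/2,np.linalg.norm(Q[0]-Q[3]))
a,e=b((207,247),.122),b((398,268),.122);v=a-e;print("crown",(a+e)/2,np.degrees(np.arctan2(-v[0],v[1])),np.linalg.norm(v))
for z in(.126,.136):print("turret",b((531,287),z))
m=b((610,242),.164)-b((540,268),.164);print("mark",np.degrees(np.arctan2(m[1],m[0])),b((610,242),.164),b((540,268),.164))
yaw=np.arctan2(-(S[0]-S[1])[0],(S[0]-S[1])[1]);
ctr=(np.mean(S,0)+np.mean(C,0))/2;th=yaw;Rz=np.array([[np.cos(th),-np.sin(th)],[np.sin(th),np.cos(th)]])
print("pred dial",ctr+Rz@[0,-.045],"crown",ctr+Rz@[0,.025])
s=read_state();print(R.from_rotvec(s["orientation"]).as_matrix())
E
```

```text
[0.56780922 0.01263292] -7.6456206266027325 0.16651562634415773 0.09050539445620978
[0.56755082 0.01160445] -6.797874077976612 0.18518011124941555 0.10738725128806503
crown [0.57047239 0.03735148] -6.1656587350223395 0.05886938711103549
turret [ 0.56117018 -0.03217948]
turret [ 0.560109   -0.03161816]
mark -69.35882984703274 [ 0.57034899 -0.05300961] [ 0.56269334 -0.03268643]
pred dial [ 0.56168716 -0.03248048] crown [0.57100939 0.036896  ]
[[-9.23829569e-01  3.82803323e-01 -7.36907934e-04]
 [ 3.82804018e-01  9.23828349e-01 -1.50491874e-03]
 [ 1.04688545e-04 -1.67237975e-03 -9.99998596e-01]]
```

Everything agrees with the given sizes: the deck measures 107 x 185 mm and the yaw is about -7°. The dial is at (0.562,-0.032) and the crown at (0.571,0.037). The dial angle is about 2.05, so it sits in notch 2.094, four clicks from open. Moving over the dial.

carry_out(moves=[{"dx": -0.044, "dy": -0.034, "dz": -0.01}, {"dx": -0.044, "dy": -0.034, "dz": -0.01}, {"dx": -0.044, "dy": -0.034}, {"dx": -0.044, "dy": -0.034}, {"dx": -0.044, "dy": -0.034}, {"dx": -0.044, "dy": -0.034}, {"dx": -0.044, "dy": -0.034}, {"dx": -0.044, "dy": -0.034}])

```text
invalid input at $.moves[0]: expected keys jaw, dx, dy, dz, yaw
```

carry_out(moves=[{"dx": -0.044, "dy": -0.034}, {"dx": -0.044, "dy": -0.034}, {"dx": -0.044, "dy": -0.034}, {"yaw": 0.17}, {"yaw": 0.17, "jaw": 0.06}, {"yaw": 0.17}, {"yaw": 0.17}, {"yaw": 0.1}])

```text
invalid input at $.moves[0]: expected keys jaw, dx, dy, dz, yaw
```

```bash
cat >>h.py <<'E'
def st(tx=None,ty=None,ydeg=None):
    s=read_state();M=R.from_rotvec(s["orientation"]).as_matrix();p=s["tool_pos"]
    a=np.degrees(np.arctan2(M[1,1],M[0,1]));print("t",s["t"],"p",p.round(4),"ydir",a.round(2),"tilt",np.degrees(np.arccos(-M[2,2])).round(2),"F",s["force"].round(1),"T",s["wrist_torque"].round(2),"open",round(s["opening"],4),"gf",s["gripper_force"],"q6",s["q"][5].round(2))
    if tx is not None: d=M.T@(np.array([tx,ty,p[2]])-p);print("dxdy",d.round(4),"yaw",np.radians((a-ydeg+180)%360-180).round(3))
E
python3 -c "
from h import *
import cv2
st(.5616,-.0325,23)
cv2.imwrite('pics/w1.png',read_camera('wrist')[:,:,::-1])"
```

```text
t 0.1 p [0.2294 0.5538 0.2177] ydir 67.49 tilt 0.1 F [-0.3 -0.1 -0.8] T [0.03 0.01 0.04] open 0.0934 gf 0.0 q6 -0.09
dxdy [-0.5313 -0.4145  0.0006] yaw 0.777
```

View pics/w1.png

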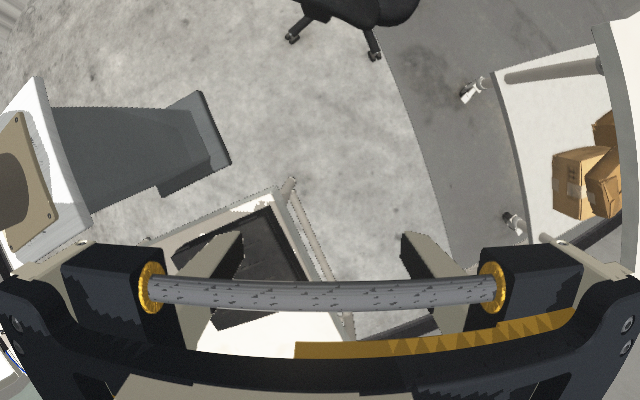

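The wrist picture was taken at the start pose and shows only the two fingers. The moves were refused because every row needs all five keys.

carry_out(moves=[{"jaw": 0.09, "dx": -0.044, "dy": -0.034, "dz": -0.01, "yaw": 0}, {"jaw": 0.09, "dx": -0.044, "dy": -0.034, "dz": -0.01, "yaw": 0}, {"jaw": 0.09, "dx": -0.044, "dy": -0.034, "dz": 0, "yaw": 0}, {"jaw": 0.09, "dx": -0.044, "dy": -0.034, "dz": 0, "yaw": 0}, {"jaw": 0.09, "dx": -0.044, "dy": -0.034, "dz": 0, "yaw": 0}, {"jaw": 0.09, "dx": -0.044, "dy": -0.034, "dz": 0, "yaw": 0}, {"jaw": 0.09, "dx": -0.044, "dy": -0.034, "dz": 0, "yaw": 0}, {"jaw": 0.09, "dx": -0.044, "dy": -0.034, "dz": 0, "yaw": 0}], grip_force=25)

```text
t: 1.15
tool_pos: [0.4512, 0.1666, 0.2386]
orientation: [0.613, 3.081, 0.0]
force: [0.7, 0.0, 0.7]
opening: 0.0901
gripper_force: 0.0
```

carry_out(moves=[{"jaw": 0.06, "dx": -0.044, "dy": -0.034, "dz": 0, "yaw": 0}, {"jaw": 0.06, "dx": -0.044, "dy": -0.034, "dz": 0, "yaw": 0}, {"jaw": 0.06, "dx": -0.044, "dy": -0.034, "dz": 0, "yaw": 0}, {"jaw": 0.06, "dx": 0, "dy": 0, "dz": 0, "yaw": 0.16}, {"jaw": 0.06, "dx": 0, "dy": 0, "dz": 0, "yaw": 0.16}, {"jaw": 0.06, "dx": 0, "dy": 0, "dz": 0, "yaw": 0.16}, {"jaw": 0.06, "dx": 0, "dy": 0, "dz": 0, "yaw": 0.16}, {"jaw": 0.06, "dx": 0, "dy": 0, "dz": 0, "yaw": 0.13}])

```text
t: 2.15
tool_pos: [0.5334, 0.0235, 0.2382]
orientation: [-1.731, -2.621, 0.001]
force: [0.8, 1.0, 0.0]
opening: 0.0596
gripper_force: 0.0
```

```bash
python3 -c "
from h import *
import cv2
st(.5616,-.0325,23)
cv2.imwrite('pics/w2.png',read_camera('wrist')[:,:,::-1])"
```

```text
t 2.15 p [0.5334 0.0235 0.2382] ydir 23.1 tilt 0.04 F [0.8 1.  0. ] T [-0.05  0.    0.  ] open 0.0596 gf 0.0 q6 -0.46
dxdy [-0.0626  0.004  -0.    ] yaw 0.002
```

View pics/w2.png

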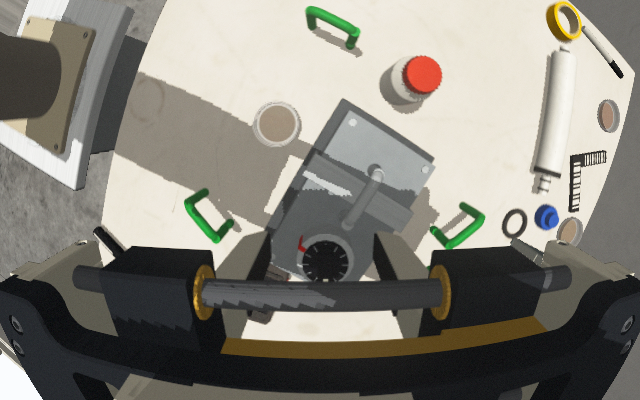

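The wrist view shows the dial at (325,258) between the fingers and slightly ahead, as expected. Now shift over the axis and descend.

carry_out(moves=[{"jaw": 0.06, "dx": -0.031, "dy": 0.002, "dz": 0, "yaw": 0}, {"jaw": 0.06, "dx": -0.031, "dy": 0.002, "dz": 0, "yaw": 0}, {"jaw": 0.06, "dx": 0, "dy": 0, "dz": 0.03, "yaw": 0}, {"jaw": 0.06, "dx": 0, "dy": 0, "dz": 0.03, "yaw": 0}, {"jaw": 0.06, "dx": 0, "dy": 0, "dz": 0.02, "yaw": 0}, {"jaw": 0.06, "dx": 0, "dy": 0, "dz": 0.015, "yaw": 0}, {"jaw": 0.06, "dx": 0, "dy": 0, "dz": 0, "yaw": 0}])

```text
t: 3.08
tool_pos: [0.5612, -0.0316, 0.1426]
orientation: [-1.724, -2.624, 0.001]
force: [0.5, 0.6, -0.5]
opening: 0.0599
gripper_force: 0.0
```

```bash
python3 -c "
from h import *
st(.5616,-.0325,23)"
```

```text
t 3.075 p [ 0.5612 -0.0316  0.1426] ydir 23.41 tilt 0.11 F [ 0.5  0.6 -0.5] T [-0.06  0.02 -0.03] open 0.0599 gf 0.0 q6 -0.56
dxdy [-0.001  0.    -0.   ] yaw 0.007
```

carry_out(moves=[{"jaw": 0.04, "dx": 0, "dy": 0, "dz": 0, "yaw": 0}, {"jaw": 0.03, "dx": 0, "dy": 0, "dz": 0, "yaw": 0}, {"jaw": 0.02, "dx": 0, "dy": 0, "dz": 0, "yaw": 0}, {"jaw": 0.01, "dx": 0, "dy": 0, "dz": 0, "yaw": 0}, {"jaw": 0.005, "dx": 0, "dy": 0, "dz": 0, "yaw": 0}, {"jaw": 0.005, "dx": 0, "dy": 0, "dz": 0, "yaw": 0}], grip_force=15)

```text
t: 3.82
tool_pos: [0.561, -0.0322, 0.1437]
orientation: [-1.725, -2.624, 0.003]
force: [-5.3, -1.8, 5.8]
opening: 0.0138
gripper_force: 15.0
```

```bash
python3 -c "
from h import *
st(.5616,-.0325,23)"
```

```text
t 3.825 p [ 0.561  -0.0322  0.1437] ydir 23.37 tilt 0.12 F [-5.3 -1.8  5.8] T [-0.38  1.08 -0.09] open 0.0138 gf 14.99225378036499 q6 -0.56
dxdy [-0.0005  0.0005 -0.    ] yaw 0.006
```

The bar is gripped (14 mm opening). Now turn it clockwise, click by click.

carry_out(moves=[{"jaw": 0.005, "dx": 0, "dy": -0.001, "dz": -0.001, "yaw": 0}, {"jaw": 0.005, "dx": 0, "dy": 0, "dz": 0, "yaw": 0.15}, {"jaw": 0.005, "dx": 0, "dy": 0, "dz": 0, "yaw": 0.15}, {"jaw": 0.005, "dx": 0, "dy": 0, "dz": 0, "yaw": 0.15}, {"jaw": 0.005, "dx": 0, "dy": 0, "dz": 0, "yaw": 0.15}, {"jaw": 0.005, "dx": 0, "dy": 0, "dz": 0, "yaw": 0}], grip_force=30)

```text
t: 4.58
tool_pos: [0.5608, -0.0322, 0.1439]
orientation: [-2.423, -2.0, 0.001]
force: [3.7, -1.3, -7.1]
opening: 0.0143
gripper_force: 30.0
```

```bash
python3 -c "
from h import *
st(.5616,-.0325,-97)"
```

```text
t 4.575 p [ 0.5608 -0.0322  0.1439] ydir -10.93 tilt 0.03 F [ 3.7 -1.3 -7.1] T [-0.22 -0.44  0.32] open 0.0143 gf 30.04500836133957 q6 0.04
dxdy [-0.0002  0.0008 -0.    ] yaw 1.502
```

carry_out(moves=[{"jaw": 0.005, "dx": 0, "dy": 0, "dz": 0.001, "yaw": 0.15}, {"jaw": 0.005, "dx": 0, "dy": 0, "dz": 0, "yaw": 0.15}, {"jaw": 0.005, "dx": 0, "dy": 0, "dz": 0, "yaw": 0.15}, {"jaw": 0.005, "dx": 0, "dy": 0, "dz": 0, "yaw": 0.15}, {"jaw": 0.005, "dx": 0, "dy": 0, "dz": 0, "yaw": 0.15}, {"jaw": 0.005, "dx": 0, "dy": 0, "dz": 0, "yaw": 0.15}, {"jaw": 0.005, "dx": 0, "dy": 0, "dz": 0, "yaw": 0}])

```text
t: 5.45
tool_pos: [0.561, -0.0322, 0.1438]
orientation: [3.051, 0.751, 0.0]
force: [-0.1, -1.6, -2.9]
opening: 0.0139
gripper_force: 30.0
```

carry_out(moves=[{"jaw": 0.005, "dx": 0, "dy": 0, "dz": 0, "yaw": 0.15}, {"jaw": 0.005, "dx": 0, "dy": 0, "dz": 0, "yaw": 0.15}, {"jaw": 0.005, "dx": 0, "dy": 0, "dz": 0, "yaw": 0.15}, {"jaw": 0.005, "dx": 0, "dy": 0, "dz": 0, "yaw": 0.15}, {"jaw": 0.005, "dx": 0, "dy": 0, "dz": 0, "yaw": 0}, {"jaw": 0.005, "dx": 0, "dy": 0, "dz": 0, "yaw": 0}])

```text
t: 6.2
tool_pos: [0.561, -0.0323, 0.1438]
orientation: [3.136, -0.181, 0.0]
force: [-0.9, -1.3, -1.5]
opening: 0.0137
gripper_force: 30.0
```

```bash
python3 -c "
from h import *
st(.5616,-.0325,-97)"
```

```text
t 6.2 p [ 0.561  -0.0323  0.1438] ydir -96.62 tilt 0.01 F [-0.9 -1.3 -1.5] T [-0.21  0.31 -0.1 ] open 0.0137 gf 29.993290901184082 q6 1.54
dxdy [0.0006 0.0002 0.    ] yaw 0.007
```

carry_out(moves=[{"jaw": 0.03, "dx": 0, "dy": 0, "dz": 0, "yaw": 0}, {"jaw": 0.06, "dx": 0, "dy": 0, "dz": 0, "yaw": 0}, {"jaw": 0.06, "dx": 0, "dy": 0, "dz": 0, "yaw": 0}, {"jaw": 0.06, "dx": 0, "dy": 0, "dz": -0.03, "yaw": 0}, {"jaw": 0.06, "dx": 0, "dy": 0, "dz": -0.05, "yaw": 0}, {"jaw": 0.06, "dx": -0.05, "dy": 0, "dz": 0, "yaw": 0}, {"jaw": 0.06, "dx": -0.04, "dy": 0, "dz": 0, "yaw": 0}, {"jaw": 0.06, "dx": 0, "dy": 0, "dz": 0, "yaw": 0}])

```text
t: 7.2
tool_pos: [0.4699, -0.0209, 0.2236]
orientation: [-3.136, 0.189, -0.0]
force: [0.2, -0.5, 0.1]
opening: 0.06
gripper_force: 0.0
```

```bash
python3 -c "
from h import *
import cv2
st(.571,.037,-7)
im=read_camera('wrist')[:,:,::-1]
cv2.imwrite('pics/w3.png',cv2.resize(im[80:280,160:480],None,fx=2.5,fy=2.5,interpolation=cv2.INTER_CUBIC))"
```

```text
t 7.2 p [ 0.4699 -0.0209  0.2236] ydir -96.9 tilt 0.0 F [ 0.2 -0.5  0.1] T [ 0.04  0.15 -0.01] open 0.06 gf 0.0 q6 1.54
dxdy [ 0.0934 -0.0696  0.    ] yaw -1.569
```

View pics/w3.png

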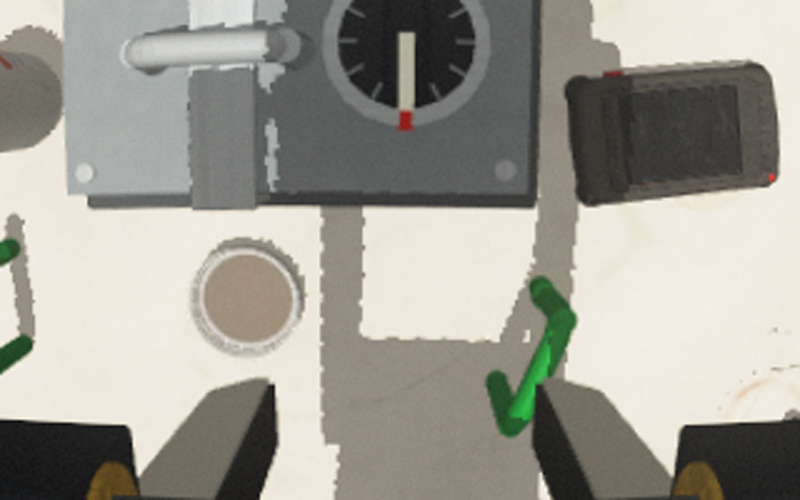

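The white mark (405,75) stands exactly at the red index (405,120), and the bottle, camera and dish are undisturbed. Next, go over the crown and turn 90°.

carry_out(moves=[{"jaw": 0.06, "dx": 0.047, "dy": -0.035, "dz": 0, "yaw": 0}, {"jaw": 0.06, "dx": 0.047, "dy": -0.035, "dz": 0, "yaw": 0}, {"jaw": 0.06, "dx": 0, "dy": 0, "dz": 0, "yaw": -0.157}, {"jaw": 0.06, "dx": 0, "dy": 0, "dz": 0, "yaw": -0.157}, {"jaw": 0.06, "dx": 0, "dy": 0, "dz": 0, "yaw": -0.157}, {"jaw": 0.06, "dx": 0, "dy": 0, "dz": 0, "yaw": -0.157}, {"jaw": 0.05, "dx": 0, "dy": 0, "dz": 0, "yaw": -0.157}, {"jaw": 0.05, "dx": 0, "dy": 0, "dz": 0, "yaw": -0.157}])

```text
t: 8.25
tool_pos: [0.5746, 0.0368, 0.2234]
orientation: [2.877, 1.261, 0.0]
force: [1.3, -0.3, 0.3]
opening: 0.0506
gripper_force: 0.0
```

carry_out(moves=[{"jaw": 0.05, "dx": 0, "dy": 0, "dz": 0, "yaw": -0.157}, {"jaw": 0.05, "dx": 0, "dy": 0, "dz": 0, "yaw": -0.157}, {"jaw": 0.05, "dx": 0, "dy": 0, "dz": 0, "yaw": -0.157}, {"jaw": 0.05, "dx": 0, "dy": 0, "dz": 0, "yaw": -0.157}, {"jaw": 0.05, "dx": 0, "dy": 0, "dz": 0.03, "yaw": 0}, {"jaw": 0.05, "dx": 0, "dy": 0, "dz": 0, "yaw": 0}])

```text
t: 9.0
tool_pos: [0.5725, 0.0368, 0.1908]
orientation: [-2.35, -2.08, 0.005]
force: [0.3, -0.1, -0.4]
opening: 0.0502
gripper_force: 0.0
```

```bash
python3 -c "
from h import *
st(.571,.037,-7)"
```

```text
t 9.0 p [0.5725 0.0368 0.1908] ydir -6.99 tilt 0.27 F [ 0.3 -0.1 -0.4] T [-0.14  0.09  0.  ] open 0.0502 gf 0.0 q6 0.1
dxdy [-0.     -0.0016  0.    ] yaw 0.0
```

carry_out(moves=[{"jaw": 0.05, "dx": 0, "dy": -0.0015, "dz": 0.03, "yaw": 0}, {"jaw": 0.05, "dx": 0, "dy": 0, "dz": 0.03, "yaw": 0}, {"jaw": 0.05, "dx": 0, "dy": 0, "dz": 0.015, "yaw": 0}, {"jaw": 0.05, "dx": 0, "dy": 0, "dz": 0.01, "yaw": 0}, {"jaw": 0.05, "dx": 0, "dy": 0, "dz": 0, "yaw": 0}])

```text
t: 9.62
tool_pos: [0.5721, 0.037, 0.1087]
orientation: [-2.353, -2.082, 0.0]
force: [-1.1, 0.3, -0.1]
opening: 0.0497
gripper_force: 0.0
```

carry_out(moves=[{"jaw": 0.03, "dx": 0, "dy": 0, "dz": 0, "yaw": 0}, {"jaw": 0.02, "dx": 0, "dy": 0, "dz": 0, "yaw": 0}, {"jaw": 0.01, "dx": 0, "dy": 0, "dz": 0, "yaw": 0}, {"jaw": 0.004, "dx": 0, "dy": 0, "dz": 0, "yaw": 0}, {"jaw": 0.004, "dx": 0, "dy": 0, "dz": 0, "yaw": 0}], grip_force=20)

```text
t: 10.25
tool_pos: [0.5717, 0.037, 0.1088]
orientation: [-2.353, -2.082, 0.0]
force: [-3.0, -0.1, 2.7]
opening: 0.012
gripper_force: 20.0
```

```bash
python3 -c "
from h import *
st(.571,.037,-7)"
```

```text
t 10.25 p [0.5717 0.037  0.1088] ydir -6.99 tilt 0.02 F [-3.  -0.1  2.7] T [ 0.    0.51 -0.07] open 0.012 gf 19.99407559633255 q6 0.1
dxdy [-0.0001 -0.0007  0.    ] yaw 0.0
```

The crown is gripped (12 mm). Lift a little and check the force.

carry_out(moves=[{"jaw": 0.004, "dx": 0, "dy": -0.0005, "dz": 0, "yaw": 0}, {"jaw": 0.004, "dx": 0, "dy": 0, "dz": -0.005, "yaw": 0}, {"jaw": 0.004, "dx": 0, "dy": 0, "dz": -0.01, "yaw": 0}, {"jaw": 0.004, "dx": 0, "dy": 0, "dz": -0.01, "yaw": 0}, {"jaw": 0.004, "dx": 0, "dy": 0, "dz": 0, "yaw": 0}], grip_force=35)

```text
t: 10.88
tool_pos: [0.5721, 0.037, 0.1352]
orientation: [2.352, 2.081, 0.002]
force: [-2.0, -1.5, -0.5]
opening: 0.0118
gripper_force: 35.0
```

It comes freely, so keep lifting. It has risen 26 mm of the 130 mm needed.

carry_out(moves=[{"jaw": 0.004, "dx": 0, "dy": 0, "dz": -0.015, "yaw": 0}, {"jaw": 0.004, "dx": 0, "dy": 0, "dz": -0.015, "yaw": 0}, {"jaw": 0.004, "dx": 0, "dy": 0, "dz": -0.02, "yaw": 0}, {"jaw": 0.004, "dx": 0, "dy": 0, "dz": -0.02, "yaw": 0}, {"jaw": 0.004, "dx": 0, "dy": 0, "dz": -0.02, "yaw": 0}, {"jaw": 0.004, "dx": 0, "dy": 0, "dz": -0.014, "yaw": 0}, {"jaw": 0.004, "dx": 0, "dy": 0, "dz": 0, "yaw": 0}, {"jaw": 0.004, "dx": 0, "dy": 0, "dz": 0, "yaw": 0}])

```text
t: 11.88
tool_pos: [0.5711, 0.0371, 0.2368]
orientation: [-2.352, -2.081, 0.001]
force: [-0.4, 0.4, -2.7]
opening: 0.0114
gripper_force: 35.0
```

```bash
python3 -c "
from h import *
import cv2
st()
im=read_camera('side')[:,:,::-1]
cv2.imwrite('pics/s3.png',cv2.resize(im[100:300,220:420],None,fx=3,fy=3,interpolation=cv2.INTER_CUBIC))"
```

```text
t 11.875 p [0.5711 0.0371 0.2368] ydir -6.99 tilt 0.07 F [-0.4  0.4 -2.7] T [-0.05  0.14 -0.  ] open 0.0114 gf 34.98977780342102 q6 0.1
```

View pics/s3.png

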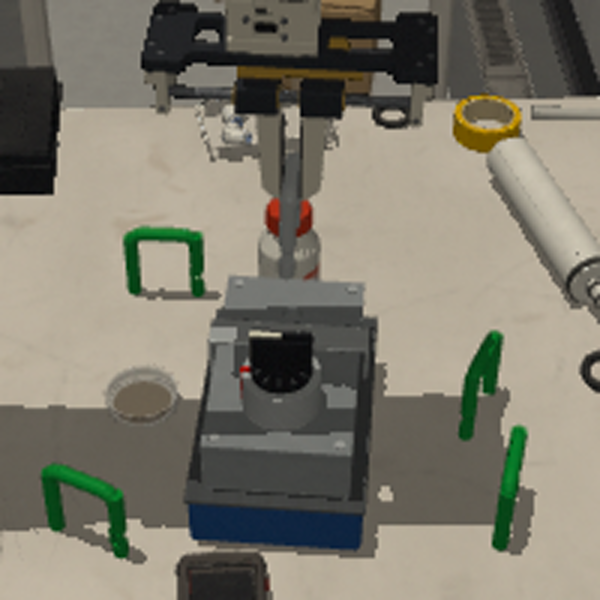

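The shackle hangs upright in the fingers, from (290,150) down to (288,275), clear of the lock. Its leg ends are about 88 mm above the deck, and the dial mark is still at the index. Handing in.

```bash
python3 -c "
from plant import *
print(close_job())"
```

```text
the job is handed in; nothing more can be done
None
```

The job is handed in, with no verdict returned: the dial is clicked in at the red index, and the shackle is held upright and still with its leg ends about 88 mm above the deck; the bottle, camera and dish were not touched.

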